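# Square up a flat-edged disc on the alignment jig

### The arm

A 6-joint arm with a two-finger parallel gripper is mounted at the origin on a cart in front of the work surface, level with it; the furniture and walls round the work are solid. World frame = base frame: x ahead of the robot, y to its left, z up, the work surface at z = 0. Lengths are in m, angles in rad, forces in N, time in s.
With the tool pointing down it reaches from about 0.25 to 0.725 m from the base axis. Payload 4 kg.
Tool frame: the origin (TCP) lies midway between the tips of the shut fingers; the grasp point (between the pads) lies 19 mm behind it; z points along the fingers, y is the direction in which the jaws open and shut (so a half turn about z gives the same grasp; the last joint's range is limited). The gripper opens to 85 mm and grips with 20 to 120 N. Pads are 22 mm wide; open, the fingers measure 114 mm over their backs; the gripper's body (76 mm by 85 mm) begins 54 mm behind the grasp point. The pads swing forward as they close: fully open they stand 13 mm farther back than shut.
Start: joints at [1.22, 0.241, 0.005, 1.335, 0, 1.571], TCP at [0.172, 0.47, 0.231] pointing down, gripper open.
Joint ranges: [-2.72, 2.72], [-1.05, 1.87], [-1.09, 1.28], [-1.99, 2.15], [-1.42, 1.44], [-3.14, 3.14]. Speed limits (rad/s): [2.79, 2.79, 3.14, 3.14, 3.14, 3.14].

### API

Orientations are given as a unit quaternion [x, y, z, w].
In Python, from workcell import bot, vision gives the robot as it stands. The module is installed in compiled form; this text tells all that it offers.
- The arm moves only by the tool send_rows, never from a script. Its argument "targets" is a list that holds one entry, the list of rows, each a list of 5 numbers: the shift along the world's x, y, z in cm, then the turn about the world's z in rad, then the finger opening in cm, from 0 to 8.54. A call has 1 to 12 rows; each row is the pose to reach, as a shift and turn from the pose commanded when the call began; what a row does not reach only later rows make up. A row lasts 1/8 s, in which the tool goes at most 62.5 mm and 10.7 degrees, less where a joint would pass 70% of its speed; a pose out of reach is approached as far as the arm can. A call with a gripper value outside its range is refused whole. The fingers move at their own pace and stop on an object; the grip force is fixed at half the most. Time passes only in rows, so rows that repeat a pose let the fingers close. It gives the time, the measured TCP pose, the force and the opening at its end, in the units of the state.
- bot.get_obs(): the state, without advancing time (a new reading comes with each control period).
- vision.camera(name): name is "side" or "top"; returns the picture (420x560x3 uint8, red, green, blue); there is no depth.
- vision.get_calibration(name): a dict with "vertical_fov" (degrees; the focal length in pixels is half the picture's height over the tangent of half this angle, whatever the lens; pixels are square), "cx", "cy" (the principal point, pixels), "k1" (the pictures are not rectified: a ray, as slopes to the right and down, at radius r is drawn at 1 + k1 r^2 times it, then the intrinsics apply), "rvec" (rotation vector, rad) and "tvec" (3), from world to camera coordinates, as OpenCV has them. Camera axes: x right, y down, z forward; pixel columns grow to the right and rows downward; lengths in m; the calibration is good to about 2 mm. A picture is of the moment at which its call begins. get_calibration takes no time and is no camera call.
- bot.job_done(): hands the job in, once; it reports no verdict.
Trained networks look in the newest picture that a camera, given by its name, has taken for a name from the list of things; names that differ only in an ending like _2 or _b are one class to them, and where a whole thing is asked for, a point or a joint stands for the part that bears it (a point fixed in the world has none). Each returns a list of dicts, best first, with "score" (0 to 1); they miss things now and then, are a little off and sometimes report something else, mostly with a low value. They report only what shows in the picture. A call takes as long as a camera call.
- vision.boxes_of(target, camera): "uv" ([column, row] in pixels, amid what is visible of it).
The state is a dict: "clock": time; "joint_pos": joint angles; "joint_vel": joint speeds; "tau": joint torques, N m; "eef_pos": TCP position; "tool_rot": TCP orientation; "ft_force": force on the tool from outside, world axes, zero at the start; "ft_torque": the same for the moment, N m; "grip_width": finger opening in m.
Only numpy, scipy, OpenCV 4.12 (cv2) and the standard library are available. Lean on these libraries where they do the work, as an engineer would, in place of code of your own. Each camera call takes 0.05 s, during which the arm holds its last target.

### The job

On the alignment jig, turn the flat-edged metal disc with a fingertip pressed lightly on its top until its flat squarely faces the alignment bar; never press its sprung table right down. Then gently push the bar along its guides by the back of its tab until its rubber face lies flush against the whole flat, and let go. Leave the small things round the jig where they stand.

Things in the scene. Friction and masses are not known exactly. Their poses are not given: they have to be found in the camera images.
- jig: Alignment jig fixed on the bench: dark steel base plate 130 x 192 x 15 mm (x -65 to 65, y -62 to 130 in its frame). Origin on the bench right under the disc's vertical axis, z up. The alignment bar stands on the +y side of the disc and slides towards -y. On the axis stand, one on the other: a post, a spring-borne round table, the disc.
- post (a point): Foot of the post on the disc's axis, 15 mm above the bench. The post was set by hand: the top of the disc lies anywhere from 41 to 55 mm above the bench, which no reading tells; it must be felt for. The post does not shift during the work.
- disc (a joint): Angle (rad, + counter-clockwise from above) of the bare metal disc; 0: its flat faces the bar. Radius 50 mm, 6 mm thick, one flat 54 mm long, 42 mm from the axis. Starts between 0.8 and 2.4: turn it clockwise. Stiff bearing (about 0.08 N m, stays where left): a fingertip pressed on its top 30 mm from the axis with some 10 N takes it along, slipping a little.
- table (a joint): How far (m) the sprung table and the disc on it are pressed down: 0 free, 0.008 on its bottom stop. The downward force is about 2 N for the first movement and grows by 2 N per mm, to some 18 N at the bottom. It must stay under 0.0065.
- bar (a joint): Travel (m) of the bar towards the disc (jig -y); starts at 0 to 0.006, stays where left (4 N guide friction). It meets the round rim at 0.012, the flat of a squared disc at 0.020, and squares up the last few degrees itself at 8 to 13 N on the tab; the facing then gives up to 1 mm at 15 N. Push or pinch with under 30 N. Bar 70 mm wide (jig x), 12 mm thick, 32 to 58 mm above the bench.
- bar_tab (a point): Centre of the tab on top of the bar, by which it is moved: upright plate 40 mm wide (jig x), 10 mm thick (jig y), 58 to 76 mm above the bench, the point 66 mm above it. The back to push lies 5 mm from the point towards jig +y, in line with the bar's own back; behind it nothing is higher than 32 mm. The bar's rubber face lies 7 mm from the point towards jig -y.
- weight_1: Bystander: steel calibration weight with a knob, 24 mm across, 30 mm tall, origin at the centre of its underside.
- vial_05: Bystander: clear screw-cap vial, 23 mm across, 48 mm tall, origin at the centre of its underside.
- filter_2: Bystander: yellow round syringe filter, 27 mm across, 16 mm tall, origin at the centre of its underside.

How it is judged:
By the outcome, as a careful person would: the job done as asked, in the order asked, and still so for the second after the job is handed in, with the robot touching nothing.
It also fails if it takes over 51 s, if anything falls off the work surface, if the arm or the gripper's body presses on something with over 40 N, if the wrist force passes 120 N, or if a joint passes its speed limit or range.

## Working session

There is one attempt and no reset: what is moved stays moved. The work goes in short steps, Python scripts to look and compute and a tool call to move; the robot and the scene stay as the last step left them, time stands still between calls to the robot, and variables do not carry over. Pictures are saved under pics/ and viewed, and the job is handed in when it is done.

Besides the shell and the picture viewer there is one more tool, called after "Emit:" by a JSON object that holds its "op" and its "data", one argument or row to a line. send_rows: Moves the arm, as the interface text tells. Its arguments: {"type":"object","properties":{"targets":{"type":"array"}},"required":["targets"]}

```bash
mkdir -p pics; python3 - <<'E'
from workcell import bot, vision
import cv2
for n in ("side","top"):
    im=vision.camera(n); cv2.imwrite(f"pics/{n}0.png",im[:,:,::-1]); print(n,vision.get_calibration(n))
    for t in ("jig","disc","bar","bar_tab","weight_1","vial_05","filter_2"):
        print(t,vision.boxes_of(t,n)[:2])
print(bot.get_obs())
E
```

```text
side {'vertical_fov': 46.50024137241937, 'cx': 272.8841290804422, 'cy': 210.0635188606334, 'k1': -0.08228163341626653, 'rvec': array([ 1.97623971, -0.31389936,  0.23694278]), 'tvec': array([-0.47812553,  0.15887001,  0.64831648])}
jig [{'uv': [260.6, 215.5], 'score': 0.95}]
disc [{'uv': [270.6, 210.7], 'score': 0.64}]
bar [{'uv': [323.6, 242.0], 'score': 0.64}, {'uv': [253.4, 192.3], 'score': 0.6}]
bar_tab [{'uv': [254.9, 192.8], 'score': 0.87}, {'uv': [290.9, 252.4], 'score': 0.71}]
weight_1 [{'uv': [269.7, 212.3], 'score': 0.59}, {'uv': [289.6, 250.6], 'score': 0.56}]
vial_05 [{'uv': [323.6, 246.4], 'score': 0.92}]
filter_2 [{'uv': [260.4, 259.6], 'score': 0.64}]
top {'vertical_fov': 48.32560456603095, 'cx': 276.2726801018575, 'cy': 213.60588390346769, 'k1': -0.09801605265387182, 'rvec': array([ 2.20786889, -2.16809067,  0.07977068]), 'tvec': array([0.07428203, 0.55173393, 0.88230686])}
jig [{'uv': [225.0, 215.7], 'score': 0.92}]
disc [{'uv': [243.1, 212.2], 'score': 0.71}]
bar [{'uv': [203.9, 219.1], 'score': 0.86}]
bar_tab [{'uv': [206.1, 218.6], 'score': 0.73}]
weight_1 []
vial_05 [{'uv': [312.5, 185.3], 'score': 0.45}]
filter_2 [{'uv': [309.0, 241.4], 'score': 0.49}]
{'clock': 0.8, 'joint_pos': array([1.21999333e+00, 2.40549793e-01, 5.00144063e-03, 1.33519016e+00,
       1.00538315e-05, 1.57079185e+00]), 'joint_vel': array([-4.69116924e-04, -1.11393801e-03, -6.71346839e-05,  3.89180409e-04,
       -1.00632960e-04, -1.55118285e-03]), 'tau': array([ 2.78079788e-04, -3.72149420e+01,  2.52680951e+01,  7.84062540e-04,
        9.74280078e-05, -3.97503769e-06]), 'eef_pos': array([0.17182473, 0.46955393, 0.23133212]), 'tool_rot': array([1.74501282e-01, 9.84656946e-01, 2.93426271e-05, 9.49973658e-08]), 'ft_force': array([-0.37595925,  0.21051508, -0.73396295]), 'ft_torque': array([ 0.0362382 , -0.00651236, -0.02801649]), 'grip_width': 0.08536829485269658}
```

```bash
python3 - <<'E'
import cv2
for n,(x,y,w,h) in {"side":(160,110,230,180),"top":(130,120,240,180)}.items():
    im=cv2.imread(f"pics/{n}0.png")
    cv2.imwrite(f"pics/{n}0z.png",cv2.resize(im[y:y+h,x:x+w],None,fx=3.3,fy=3.3,interpolation=cv2.INTER_CUBIC))
E
```

```text
(no output)
```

View pics/top0.png

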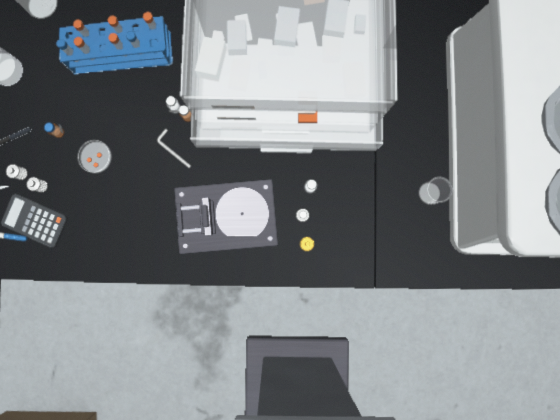

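View pics/side0z.png

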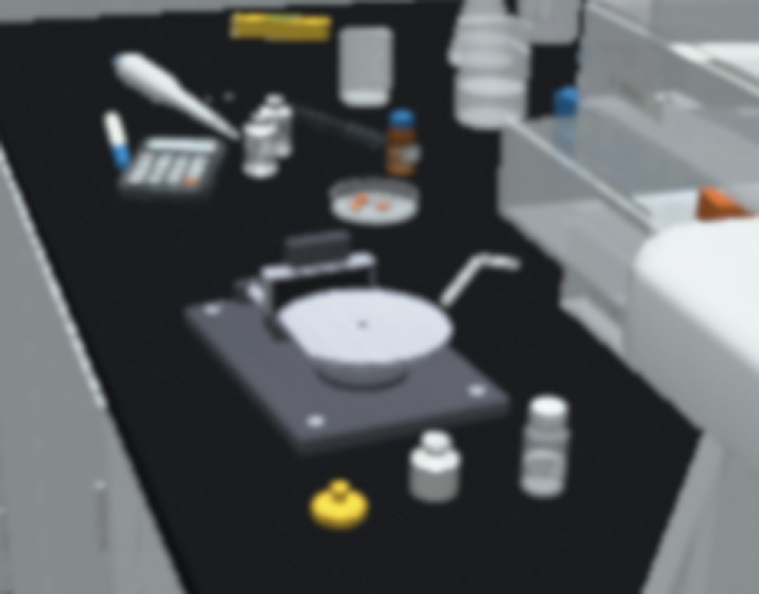

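View pics/top0z.png

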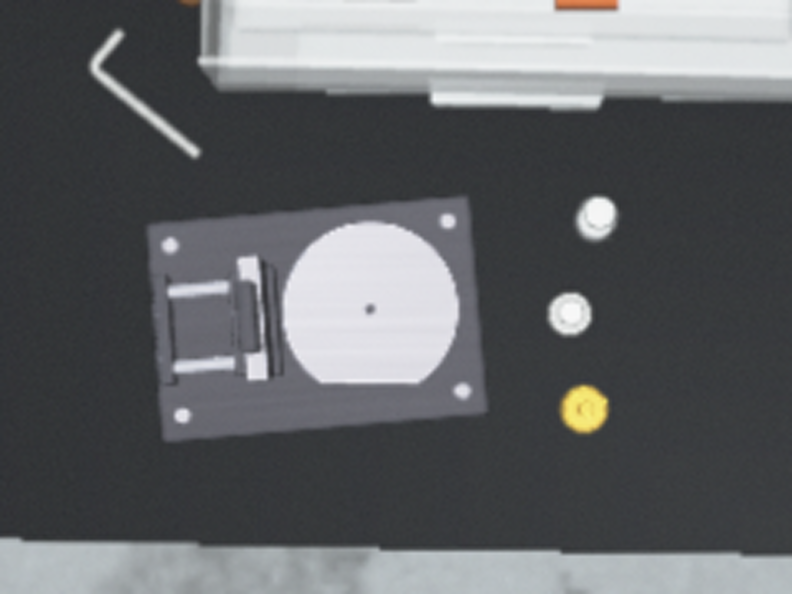

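```bash
cat > h.py <<'E'
import numpy as np, cv2
from workcell import bot, vision
def cal(n):
    c=vision.get_calibration(n); f=210/np.tan(np.radians(c['vertical_fov']/2))
    K=np.array([[f,0,c['cx']],[0,f,c['cy']],[0,0,1.]]); D=np.array([c['k1'],0,0,0.])
    return K,D,np.array(c['rvec']),np.array(c['tvec'])
def proj(n,P):
    K,D,r,t=cal(n); return cv2.projectPoints(np.array(P,float).reshape(-1,1,3),r,t,K,D)[0][:,0]
def ray(n,uv):
    K,D,r,t=cal(n); p=cv2.undistortPoints(np.array(uv,float).reshape(-1,1,2),K,D)[:,0]
    R=cv2.Rodrigues(r)[0]; return -R.T@t, np.c_[p,np.ones(len(p))]@R
def onz(n,uv,z):
    o,d=ray(n,uv); return o+d*((z-o[2])/d[:,2])[:,None]
def zt(p,x=130,y=120): return np.array(p,float)/3.3+[x-.35,y-.35]
E
python3 - <<'E'
from h import *
c=onz("top",zt([(147,225),(467,197),(487,412),(164,441)]),.015)[:,:2]*1000
J=np.array([[65,130],[65,-62],[-65,-62],[-65,130]],float)
from scipy.optimize import least_squares
f=lambda p:((J@np.array([[np.cos(p[0]),np.sin(p[0])],[-np.sin(p[0]),np.cos(p[0])]])+p[1:])-c).ravel()
s=least_squares(f,[0,*c.mean(0)]); print(s.x,s.fun.round(1)); a,ox,oy=s.x
print("scr",onz("top",zt([(170,246),(448,221),(463,391),(182,416)]),.015)[:,:2]*1000)
for z in (.041,.048,.055):
    h=onz("top",zt([(370,309)]),z)[0]*1000
    hs=onz("side",zt([(362,324)],160,110),z)[0]*1000
    fl=onz("top",zt([(321,382),(419,383)]),z)*1000; d=fl[1]-fl[0]
    print(z,h,hs,np.hypot(*d[:2]),"flat dir",np.arctan2(d[1],d[0]))
# tab top in top: dark rect
print("tab",onz("top",zt([(237,282),(257,280),(262,350),(243,352)]),.076)*1000)
print("bar",onz("top",zt([(237,258),(261,256),(268,378),(247,380)]),.058)*1000)
print("by",onz("top",zt([(598,217)]),.04),onz("top",zt([(570,314)]),.015),onz("top",zt([(584,409)]),.01))
print(proj("top",[[.172,.47,.23]]))
E
```

```text
[1.08171176e-01 5.47607811e+02 1.48912286e+02] [ 0.9  1.1  1.8 -1.1 -1.3 -1.1 -1.4  1.2]
scr [[585.02108394 269.99430003]
 [602.69655934 106.32993703]
 [502.96399729  95.6097422 ]
 [485.19209434 259.76886708]]
0.041 [548.17531348 149.17893301  41.        ] [552.80329513 161.2874357   41.        ] 55.66483144369728 flat dir -1.5621832022974078
0.048 [547.6953666  148.68380425  48.        ] [547.64397195 146.39771358  48.        ] 55.22049583840448 flat dir -1.5621832022974078
0.055 [547.21541971 148.18867549  55.        ] [542.48464877 131.50799146  55.        ] 54.776160233111675 flat dir -1.562183202297409
tab [[559.26830872 220.0287264   76.        ]
 [560.56437081 209.05890576  76.        ]
 [522.25112655 205.24102069  76.        ]
 [520.9603209  215.62693558  76.        ]]
bar [[574.28643092 223.27310427  58.        ]
 [575.64788477 209.80740432  58.        ]
 [507.43777429 203.99097758  58.        ]
 [506.09583216 215.70334608  58.        ]]
by [[0.60345095 0.01995645 0.04      ]] [[0.54916966 0.03375782 0.015     ]] [[0.49375203 0.02442161 0.01      ]]
[[ 17.18740067 448.99254175]]
```

Emit:
{"op": "send_rows", "data": {
  "targets": [
    [[4, -3.8, 0, 0.05, 0], [8.2, -7.6, 0, 0.1, 0], [12.5, -11.7, 0, 0.15, 0], [16.7, -15.6, 0, 0.2, 0], [20.9, -19.5, 0, 0.25, 0], [25.1, -23.4, 0, 0.3, 0], [29.3, -27.3, 0, 0.35, 0], [33.5, -31.2, -3, 0.35, 0], [37.6, -35.1, -7, 0.35, 0], [37.6, -35.1, -12, 0.35, 0], [37.6, -35.1, -16, 0.35, 0], [37.6, -35.1, -16, 0.35, 0]]
  ]
}}

```text
clock: 2.3
eef_pos: [0.5446, 0.1175, 0.0678]
tool_rot: [0.001, 1.0, -0.001, -0.004]
ft_force: [0.4, 0.1, 1.1]
grip_width: 0.0001
```

```bash
python3 - <<'E'
from h import *
o=bot.get_obs(); print(o['clock'],o['eef_pos'],o['tool_rot'],o['ft_force'],o['grip_width'],o['joint_pos'])
im=vision.camera("side"); cv2.imwrite("pics/side1.png",cv2.resize(im[80:300,130:400,::-1],None,fx=2.7,fy=2.7,interpolation=2))
E
```

```text
2.3 [0.54464013 0.11753985 0.06779595] [ 6.78897311e-04  9.99990457e-01 -8.95399316e-04 -4.22168039e-03] [0.43260261 0.11435013 1.05147193] 0.0001209314807917635 [ 2.12532306e-01  4.79509154e-01 -9.41155419e-02  1.00580276e+00
  3.63618053e-05  2.13889956e-01]
```

View pics/side1.png

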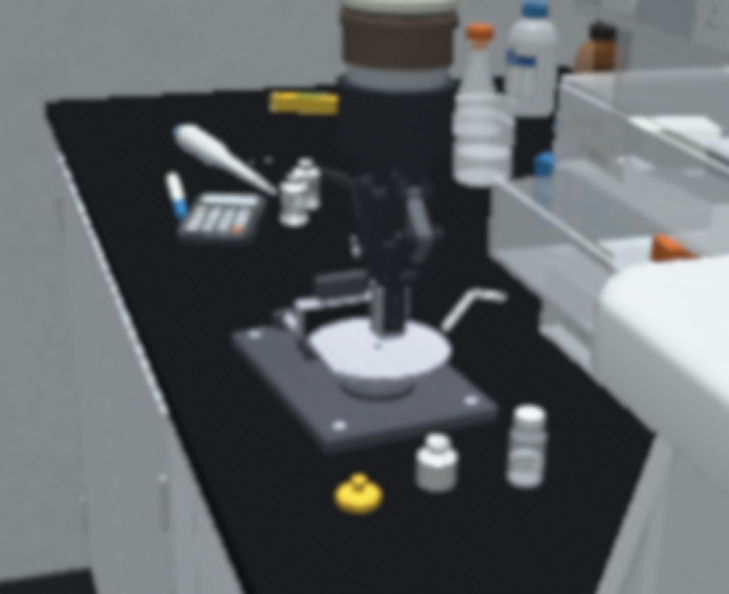

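```bash
python3 - <<'E'
from h import *
p=proj("side",[[.5446,.1175,.0678],[.5446,.1175,.048],[.5476,.1487,.048]]); print((p-[130,80])*2.7)
c,_=ray("side",[[270,210]]); print(c)
E
```

```text
[[386.2503006  335.55835838]
 [385.53965785 362.28958584]
 [375.13002865 343.86646096]]
[ 0.27182437 -0.64961315  0.42222297]
```

Emit:
{"op": "send_rows", "data": {
  "targets": [
    [[0, 0, -0.4, 0, 0], [0, 0, -0.8, 0, 0], [0, 0, -1.1, 0, 0], [0, 0, -1.1, 0, 0], [0, 0, -1.1, 0, 0]]
  ]
}}

```text
clock: 2.98
eef_pos: [0.5479, 0.1186, 0.0605]
tool_rot: [0.0, 1.0, 0.0, 0.0]
ft_force: [0.6, 0.8, 1.1]
grip_width: -0.0001
```

Emit:
{"op": "send_rows", "data": {
  "targets": [
    [[0, 0, -0.3, 0, 0], [0, 0, -0.6, 0, 0], [0, 0, -0.75, 0, 0], [0, 0, -0.75, 0, 0]]
  ]
}}

```text
clock: 3.48
eef_pos: [0.5476, 0.1185, 0.0525]
tool_rot: [0.0, 1.0, -0.0, -0.0]
ft_force: [-0.0, -0.5, -0.5]
grip_width: -0.0001
```

Emit:
{"op": "send_rows", "data": {
  "targets": [
    [[0, 0, -0.1, 0, 0], [0, 0, -0.2, 0, 0], [0, 0, -0.2, 0, 0]]
  ]
}}

```text
clock: 3.85
eef_pos: [0.5478, 0.1185, 0.0507]
tool_rot: [0.0, 1.0, -0.0, -0.0]
ft_force: [0.5, 0.8, 0.3]
grip_width: 0.0003
```

Emit:
{"op": "send_rows", "data": {
  "targets": [
    [[0, 0, -0.1, 0, 0], [0, 0, -0.2, 0, 0], [0, 0, -0.2, 0, 0]]
  ]
}}

```text
clock: 4.22
eef_pos: [0.5477, 0.1185, 0.0487]
tool_rot: [0.0, 1.0, -0.0, -0.0]
ft_force: [-0.4, -0.7, 0.8]
grip_width: 0.0004
```

Emit:
{"op": "send_rows", "data": {
  "targets": [
    [[0, 0, -0.1, 0, 0], [0, 0, -0.2, 0, 0], [0, 0, -0.2, 0, 0]]
  ]
}}

```text
clock: 4.6
eef_pos: [0.5477, 0.1185, 0.0467]
tool_rot: [0.0, 1.0, -0.0, -0.0]
ft_force: [-0.2, -0.0, -0.0]
grip_width: 0.0002
```

Emit:
{"op": "send_rows", "data": {
  "targets": [
    [[0, 0, -0.1, 0, 0], [0, 0, -0.2, 0, 0], [0, 0, -0.2, 0, 0]]
  ]
}}

```text
clock: 4.97
eef_pos: [0.548, 0.1185, 0.0451]
tool_rot: [0.0, 1.0, 0.0, 0.0]
ft_force: [-0.9, 1.2, 3.4]
grip_width: -0.0002
```

Emit:
{"op": "send_rows", "data": {
  "targets": [
    [[0, 0, -0.1, 0, 0], [0, 0, -0.2, 0, 0], [0, 0, -0.2, 0, 0]]
  ]
}}

```text
clock: 5.35
eef_pos: [0.548, 0.1186, 0.0433]
tool_rot: [0.0, 1.0, 0.0, 0.0]
ft_force: [-1.1, -1.4, 7.3]
grip_width: -0.0003
```

Emit:
{"op": "send_rows", "data": {
  "targets": [
    [[0, 0, -0.13, 0, 0], [-0.21, 0.01, -0.13, -0.07, 0], [-0.42, 0.03, -0.13, -0.14, 0], [-0.63, 0.07, -0.13, -0.21, 0], [-0.83, 0.12, -0.13, -0.28, 0], [-1.03, 0.18, -0.13, -0.35, 0], [-1.22, 0.26, -0.13, -0.42, 0]]
  ]
}}

```text
clock: 6.22
eef_pos: [0.5381, 0.1208, 0.0431]
tool_rot: [0.21, 0.978, 0.0, 0.003]
ft_force: [2.1, -3.4, 6.0]
grip_width: -0.0
```

```bash
cat > look.py <<'E'
import sys
from h import *
n=sys.argv[1]
o=bot.get_obs(); print(o['clock'],o['eef_pos'],o['ft_force'])
im=vision.camera("top"); cv2.imwrite(f"pics/top{n}.png",cv2.resize(im[120:300,130:370,::-1],None,fx=3.3,fy=3.3,interpolation=2))
E
python3 look.py 1
```

```text
6.225 [0.53810712 0.12079551 0.04305723] [ 2.13391083 -3.42940155  5.99574075]
```

View pics/top1.png

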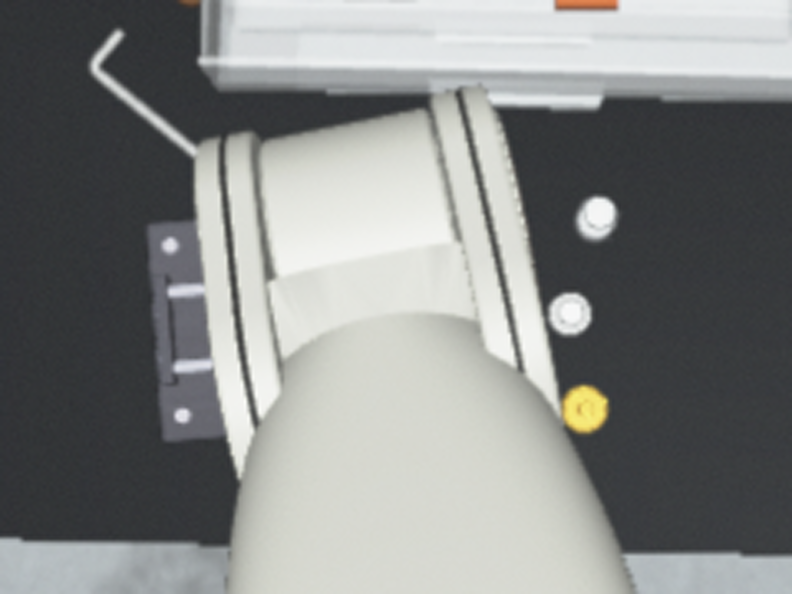

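```bash
cat > looks.py <<'E'
import sys
from h import *
n=sys.argv[1]
im=vision.camera("side"); cv2.imwrite(f"pics/sidez{n}.png",cv2.resize(im[150:250,210:330,::-1],None,fx=6,fy=6,interpolation=2))
E
python3 looks.py 1
```

```text
(no output)
```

View pics/sidez1.png

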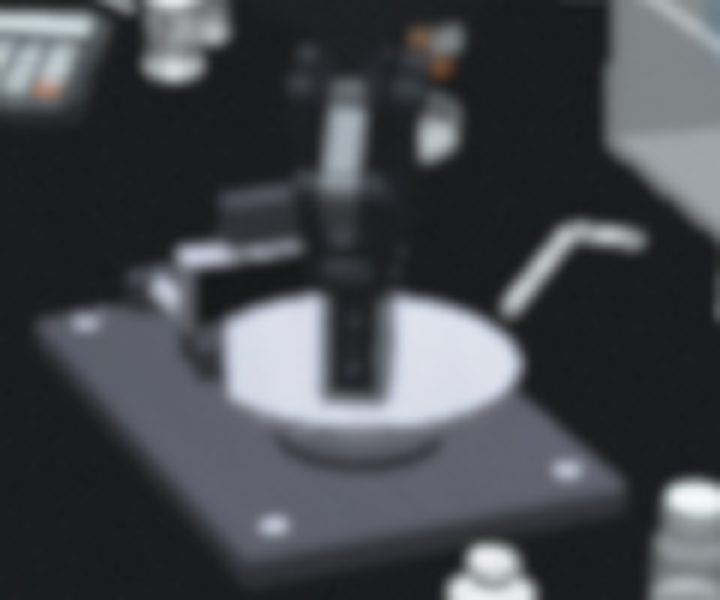

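```bash
python3 - <<'E'
from h import *
for z in (.043,):
    q=onz("side",np.array([(226,322),(229,396)])/6+[210,150]-.4,z); d=q[0]-q[1]; print(q, np.arctan2(d[1],d[0]), np.hypot(*d[:2]))
E
```

```text
[[0.5168806  0.18952851 0.043     ]
 [0.50183926 0.13450037 0.043     ]] 1.3039750332568878 0.05704679818728643
```

Emit:
{"op": "send_rows", "data": {
  "targets": [
    [[-0.21, 0.1, -0.08, -0.08, 0], [-0.42, 0.23, -0.08, -0.16, 0], [-0.62, 0.37, -0.08, -0.24, 0], [-0.8, 0.52, -0.08, -0.32, 0], [-0.97, 0.69, -0.08, -0.4, 0], [-1.13, 0.87, -0.08, -0.48, 0]]
  ]
}}

```text
clock: 7.08
eef_pos: [0.5261, 0.129, 0.0422]
tool_rot: [0.437, 0.899, 0.0, 0.002]
ft_force: [-0.3, -3.4, 8.7]
grip_width: 0.0002
```

Emit:
{"op": "send_rows", "data": {
  "targets": [
    [[-0.14, 0.2, 0, -0.08, 0], [-0.27, 0.4, 0, -0.16, 0], [-0.38, 0.61, 0, -0.24, 0], [-0.47, 0.83, 0, -0.32, 0], [-0.54, 1.06, 0, -0.4, 0], [-0.6, 1.3, 0, -0.48, 0], [-0.62, 1.42, 0, -0.52, 0], [-0.62, 1.42, 0, -0.52, 0]]
  ]
}}

```text
clock: 8.07
eef_pos: [0.5189, 0.1432, 0.0419]
tool_rot: [0.653, 0.758, -0.0, 0.001]
ft_force: [-1.2, -3.8, 9.0]
grip_width: 0.0004
```

```bash
python3 looks.py 2
```

```text
(no output)
```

View pics/sidez2.png

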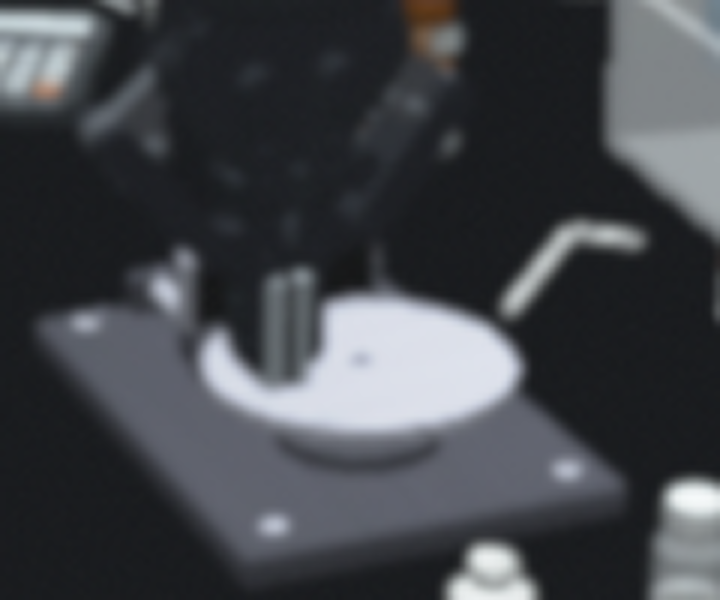

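Emit:
{"op": "send_rows", "data": {
  "targets": [
    [[-0.02, 0.15, 0, -0.05, 0], [-0.03, 0.3, 0, -0.1, 0], [-0.03, 0.3, 0, -0.1, 0], [-0.03, 0.3, 2, -0.1, 0], [-0.03, 0.3, 6, -0.1, 0], [-2, -2, 11, -0.1, 0], [-4, -8, 13, -0.1, 0], [-6, -14, 13, -0.1, 0], [-6, -20, 13, -0.1, 0], [-6, -22, 13, -0.1, 0]]
  ]
}}

```text
clock: 9.38
eef_pos: [0.4575, -0.0788, 0.1706]
tool_rot: [0.691, 0.723, -0.0, 0.0]
ft_force: [0.2, 0.3, -0.1]
grip_width: -0.0002
```

```bash
python3 look.py 2
```

```text
9.375 [ 0.45753823 -0.07884176  0.17064705] [ 0.22833053  0.31529182 -0.11428043]
```

View pics/top2.png

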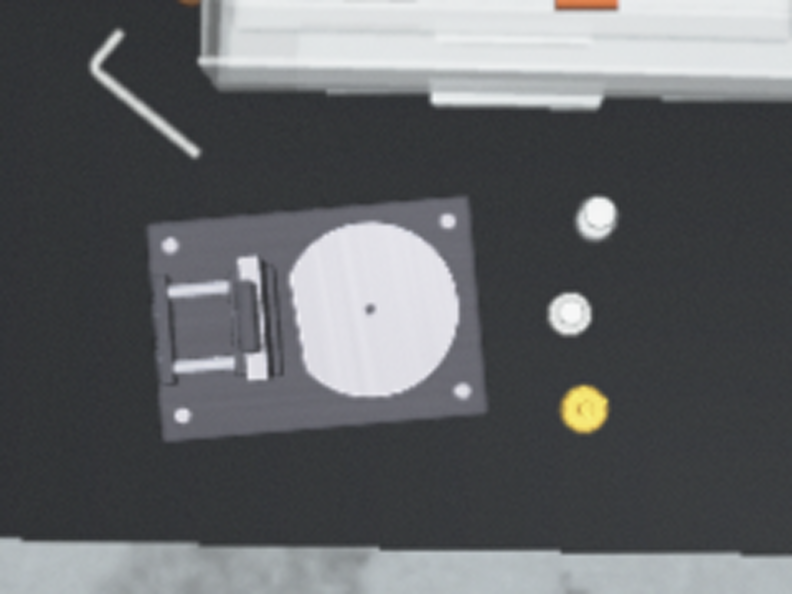

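```bash
cat > ang.py <<'E'
from h import *
import sys
im=cv2.imread(sys.argv[1])  # zoomed top png
g=cv2.cvtColor(im,cv2.COLOR_BGR2GRAY)
# for lines across flat: subpixel crossing scanning left from the disc centre, z=.0458
L=[];B=[]
for r in range(292,352,3):
    row=g[r].astype(float)
    c=370
    while row[c]>155: c-=1
    L.append((c+(155-row[c])/(row[c+1]-row[c]),r))
P=onz("top",zt(L),.0458)[:,:2]
vx,vy,x0,y0=cv2.fitLine((P*1000).astype(np.float32),cv2.DIST_HUBER,0,.01,.01).ravel()
a=np.arctan2(vy,vx); a=(a+np.pi/2)%np.pi-np.pi/2
n=np.array([-vy,vx]); print("flat dir",a,"dist",abs(((np.array([547.6,148.7])-[x0,y0])@n)))
print(np.round(L[::4],1).tolist())
E
python3 ang.py pics/top2.png
python3 - <<'E'
from h import *
def d(a,b,z):
    q=onz("top",zt([a,b]),z); v=q[0]-q[1]; return np.arctan2(v[1],v[0])
# same frame: base edges, bar edges
print("base",d((147,225),(164,441),.015),d((467,197),(487,412),.015), "bar",d((237,258),(247,380),.058),d((261,256),(268,378),.058))
im=cv2.imread("pics/top2.png"); cv2.imwrite("pics/c2.png",cv2.resize(im[180:460,130:400],None,fx=2.1,fy=2.1,interpolation=2))
E
```

```text
flat dir 0.2093215 dist 42.59367335944445
[[291.8, 292.0], [292.2, 304.0], [294.9, 316.0], [298.1, 328.0], [298.8, 340.0]]
base 0.11109069104485832 0.11084959731434343 bar 0.1105561805341978 0.08506642380549445
```

View pics/c2.png

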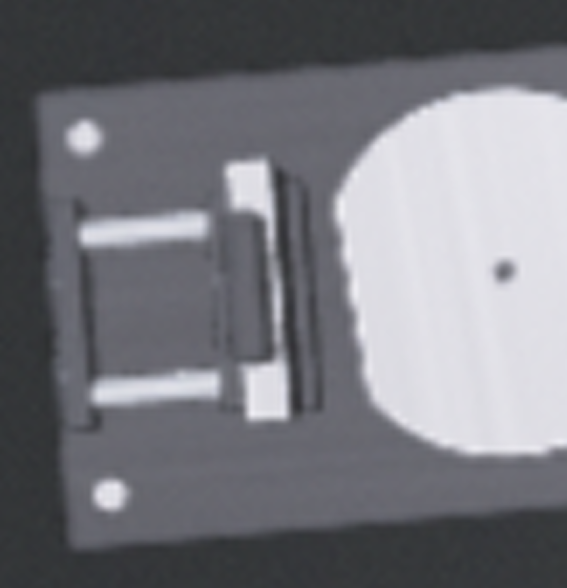

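Emit:
{"op": "send_rows", "data": {
  "targets": [
    [[2, 5, 0, 0.05, 0], [4, 10.5, 0, 0.1, 0], [5.5, 16, 0, 0.14, 0], [6, 20, -3, 0.14, 0], [6, 21.95, -7, 0.14, 0], [6, 21.95, -10.5, 0.14, 0], [6, 21.95, -11.9, 0.14, 0], [6, 21.95, -11.9, 0.14, 0], [6, 21.95, -12.3, 0.14, 0], [6, 21.95, -12.6, 0.14, 0], [6, 21.95, -12.9, 0.14, 0], [6, 21.95, -12.9, 0.14, 0]]
  ]
}}

```text
clock: 10.92
eef_pos: [0.5193, 0.1436, 0.0432]
tool_rot: [0.637, 0.771, 0.001, 0.001]
ft_force: [-2.6, -0.8, 6.7]
grip_width: -0.0
```

Emit:
{"op": "send_rows", "data": {
  "targets": [
    [[0, 0, -0.12, 0, 0], [0, 0, -0.12, 0, 0], [-0.01, 0.1, -0.12, -0.035, 0], [-0.03, 0.21, -0.12, -0.07, 0], [-0.04, 0.31, -0.12, -0.105, 0], [-0.04, 0.42, -0.12, -0.14, 0], [-0.04, 0.42, -0.12, -0.14, 0]]
  ]
}}

```text
clock: 11.8
eef_pos: [0.5189, 0.1473, 0.0424]
tool_rot: [0.69, 0.724, 0.001, 0.001]
ft_force: [-1.0, -1.8, 7.8]
grip_width: -0.0001
```

Emit:
{"op": "send_rows", "data": {
  "targets": [
    [[0, 0, 2, 0, 0], [0, 0, 6, 0, 0], [-2, -2, 11, 0, 0], [-4, -8, 13, 0, 0], [-6, -14, 13, 0, 0], [-6, -20, 13, 0, 0], [-6, -22, 13, 0, 0]]
  ]
}}

```text
clock: 12.68
eef_pos: [0.4573, -0.0753, 0.1712]
tool_rot: [0.691, 0.723, 0.0, 0.001]
ft_force: [0.6, -0.1, -0.3]
grip_width: 0.0
```

```bash
python3 look.py 3; python3 ang.py pics/top3.png; python3 - <<'E'
from h import *
im=cv2.imread("pics/top3.png"); cv2.imwrite("pics/c3.png",cv2.resize(im[180:460,130:400],None,fx=2.1,fy=2.1,interpolation=2))
E
```

```text
12.675 [ 0.4572719  -0.07529228  0.17122754] [ 0.55271213 -0.14145069 -0.30085769]
flat dir 0.06509197 dist 42.289798185670875
[[294.6, 292.0], [295.4, 304.0], [294.9, 316.0], [295.3, 328.0], [297.1, 340.0]]
```

View pics/c3.png

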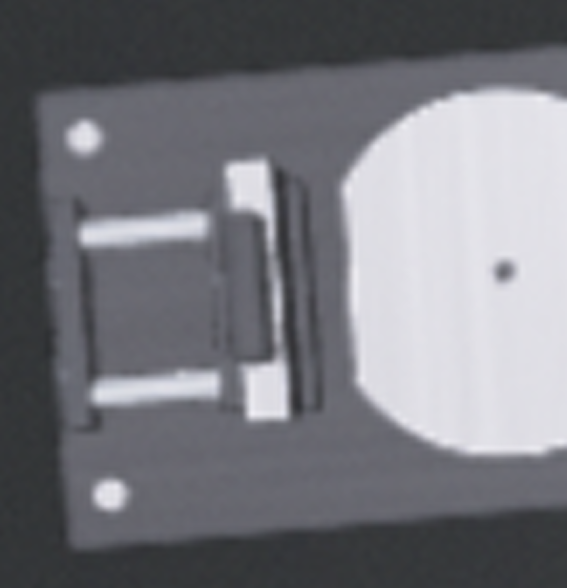

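Emit:
{"op": "send_rows", "data": {
  "targets": [
    [[1.5, 5, 0, 0.06, 0], [3, 10.5, 0, 0.06, 0], [4.5, 16, 0, 0.06, 0], [6, 21.5, 0, 0.06, 0], [7.2, 27, 0, 0.06, 0], [8, 31.24, 0, 0.06, 0], [8, 31.24, 0, 0.06, 0], [8, 31.24, -4, 0.06, 0], [8, 31.24, -8, 0.06, 0], [8, 31.24, -11, 0.06, 0], [8, 31.24, -11, 0.06, 0], [8, 31.24, -11, 0.06, 0]]
  ]
}}

```text
clock: 14.22
eef_pos: [0.5385, 0.24, 0.0619]
tool_rot: [0.667, 0.745, 0.001, 0.0]
ft_force: [0.5, 0.0, -0.2]
grip_width: 0.0004
```

```bash
python3 looks.py 4; python3 -c "
from h import *
o=bot.get_obs();print(o['tool_rot'],o['ft_torque'])"
```

```text
[6.67365817e-01 7.44728405e-01 1.42018578e-03 6.71571882e-04] [-0.01733677  0.00475338 -0.0425892 ]
```

View pics/sidez4.png

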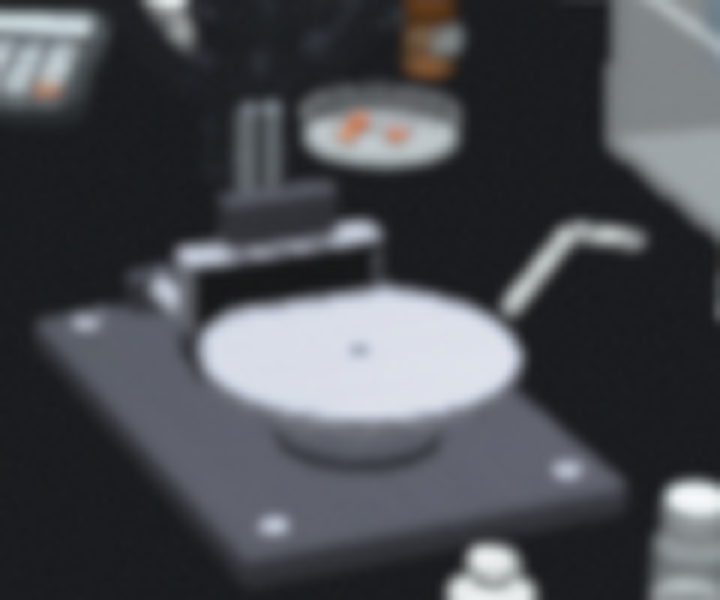

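Emit:
{"op": "send_rows", "data": {
  "targets": [
    [[0.04, -0.4, 0, 0, 0], [0.09, -0.8, 0, 0, 0], [0.12, -1.1, 0, 0, 0], [0.14, -1.3, 0, 0, 0], [0.16, -1.5, 0, 0, 0], [0.18, -1.7, 0, 0, 0], [0.2, -1.9, 0, 0, 0]]
  ]
}}

```text
clock: 15.15
eef_pos: [0.5401, 0.2213, 0.0607]
tool_rot: [0.667, 0.745, 0.0, 0.0]
ft_force: [0.4, 4.3, 2.6]
grip_width: -0.0002
```

Emit:
{"op": "send_rows", "data": {
  "targets": [
    [[0.02, -0.15, 0, 0, 0], [0.03, -0.3, 0, 0, 0], [0.05, -0.45, 0, 0, 0], [0.06, -0.6, 0, 0, 0], [0.06, -0.6, 0, 0, 0]]
  ]
}}

```text
clock: 15.78
eef_pos: [0.5405, 0.2149, 0.0604]
tool_rot: [0.667, 0.745, -0.0, 0.0]
ft_force: [0.5, 3.9, 2.4]
grip_width: 0.0
```

Emit:
{"op": "send_rows", "data": {
  "targets": [
    [[0.01, -0.07, 0, 0, 0], [0.02, -0.14, 0, 0, 0], [0.02, -0.2, 0, 0, 0], [0.02, -0.2, 0, 0, 0]]
  ]
}}

```text
clock: 16.27
eef_pos: [0.5405, 0.214, 0.0604]
tool_rot: [0.667, 0.745, 0.001, -0.001]
ft_force: [1.6, 5.6, 0.1]
grip_width: 0.0002
```

Emit:
{"op": "send_rows", "data": {
  "targets": [
    [[0.01, -0.06, 0, 0, 0], [0.01, -0.12, 0, 0, 0], [0.01, -0.12, 0, 0, 0]]
  ]
}}

```text
clock: 16.65
eef_pos: [0.5405, 0.2137, 0.0605]
tool_rot: [0.667, 0.745, 0.001, -0.001]
ft_force: [1.4, 8.1, -0.6]
grip_width: 0.0002
```

```bash
python3 looks.py 5
```

```text
(no output)
```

View pics/sidez5.png

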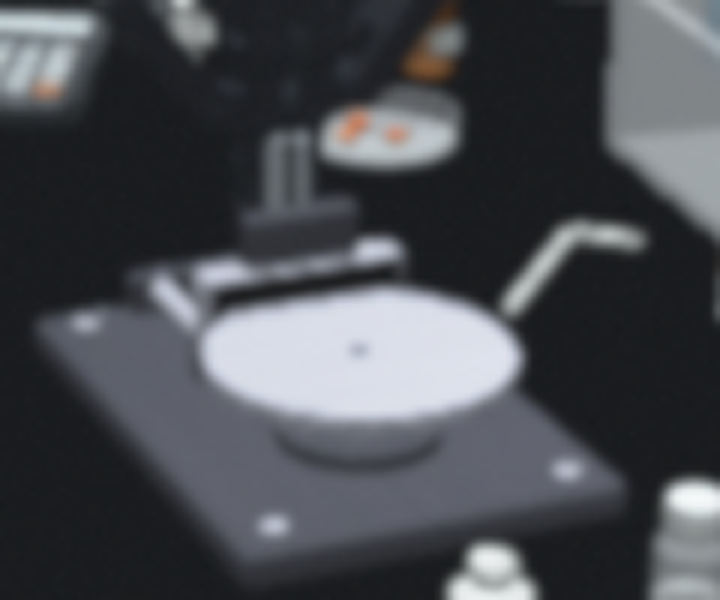

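Emit:
{"op": "send_rows", "data": {
  "targets": [
    [[0.01, -0.1, 0, 0, 0], [0.02, -0.2, 0, 0, 0], [0.02, -0.2, 0, 0, 0], [0.02, -0.2, 0, 0, 0]]
  ]
}}

```text
clock: 17.2
eef_pos: [0.5406, 0.2133, 0.0606]
tool_rot: [0.666, 0.746, 0.002, -0.002]
ft_force: [0.8, 12.3, -0.1]
grip_width: 0.0001
```

Emit:
{"op": "send_rows", "data": {
  "targets": [
    [[0.01, -0.1, 0, 0, 0], [0.01, -0.15, 0, 0, 0], [0.01, -0.15, 0, 0, 0], [0.01, -0.15, 0, 0, 0]]
  ]
}}

```text
clock: 17.7
eef_pos: [0.5405, 0.2131, 0.0605]
tool_rot: [0.666, 0.746, 0.003, -0.003]
ft_force: [-0.5, 15.2, -0.6]
grip_width: -0.0
```

Emit:
{"op": "send_rows", "data": {
  "targets": [
    [[-0.06, 0.5, 0, 0, 0], [-0.14, 1.3, 0, 0, 0], [-0.25, 2.5, 0, 0, 0], [-0.35, 3.5, 3, 0, 0], [-0.5, 4, 8, 0, 0], [-2, 8, 12, 0, 0], [-5, 13, 13, 0, 0], [-8, 18, 13, 0, 0], [-12, 22, 13, 0, 0], [-12, 22, 13, 0, 0]]
  ]
}}

```text
clock: 18.95
eef_pos: [0.4175, 0.4311, 0.19]
tool_rot: [0.665, 0.747, -0.001, -0.0]
ft_force: [0.1, -0.4, 0.0]
grip_width: -0.0003
```

```bash
python3 look.py 6;python3 looks.py 6; python3 - <<'E'
from h import *
im=cv2.imread("pics/top6.png"); cv2.imwrite("pics/c6.png",cv2.resize(im[180:460,130:400],None,fx=2.1,fy=2.1,interpolation=2))
E
```

```text
18.95 [0.41748289 0.43108192 0.19000008] [ 0.10659731 -0.41572802  0.03407178]
```

View pics/c6.png

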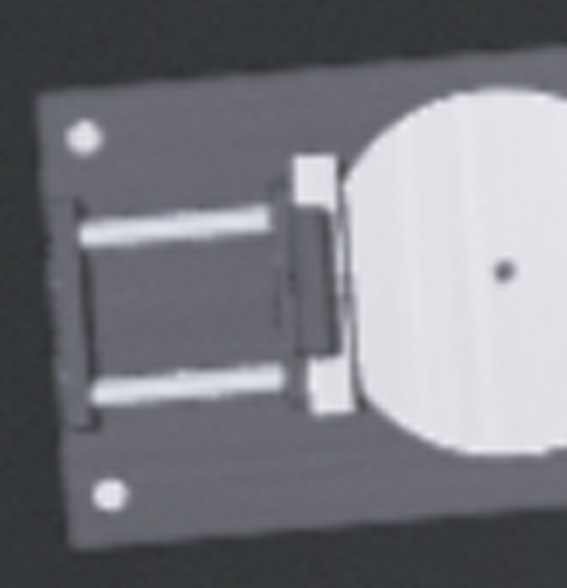

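View pics/top6.png

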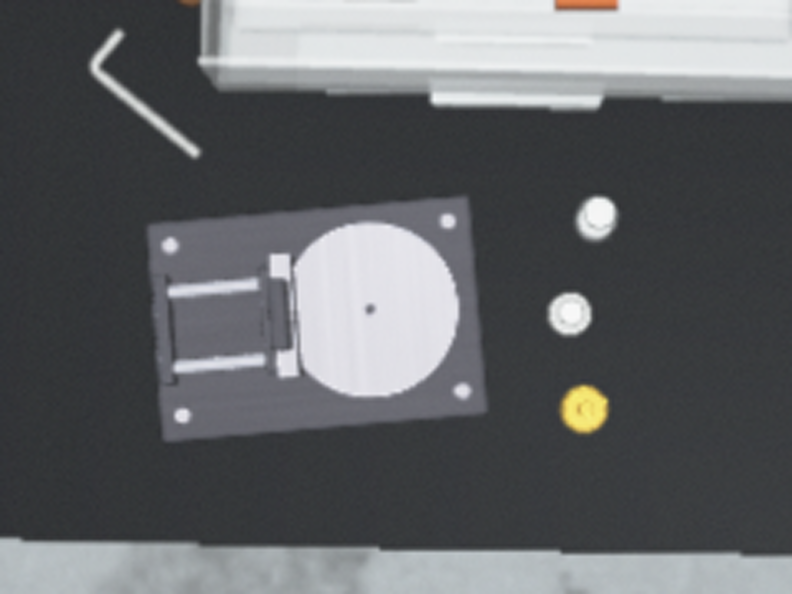

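View pics/sidez6.png

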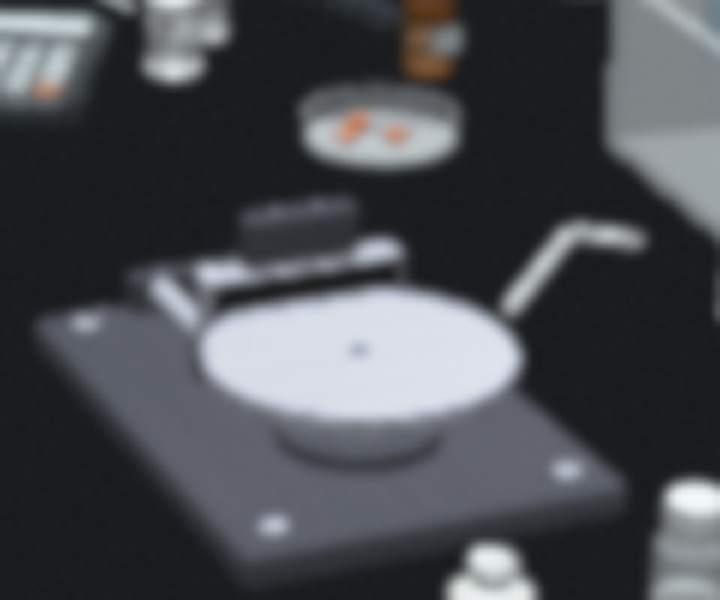

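```bash
python3 -c "
from workcell import bot
print(bot.job_done())"
```

```text
the job is handed in; nothing more can be done
None
```

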